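# Lock out the egg rack's telescopic handle and lift the eggs to drip

## Robot

A 6-joint arm with a two-finger parallel gripper is mounted at the origin on a cart in front of the work surface, level with it; the furniture and walls round the work are solid. World frame = base frame: x ahead of the robot, y to its left, z up, the work surface at z = 0. Lengths are in mm, angles in rad, forces in N, time in s.
With the tool pointing down it reaches from about 300 to 850 mm from the base axis. Payload 5.4 kg.
Tool frame: the origin (TCP) lies between the finger pads, 19 mm behind the fingertips; this is the grasp point; z points along the fingers, y is the line along which they close (so a half turn about z gives the same grasp; the last joint's range is limited). The gripper opens to 85 mm and grips with 20 to 120 N. Pads are 22 mm wide; open, the fingers measure 114 mm over their backs; the gripper's body (76 mm by 85 mm) begins 54 mm behind the grasp point. The pads swing forward as they close: fully open they stand 13 mm farther back than shut.
Start: joints at [1.089, 0.158, 1.597, -0, 1.386, -0.21], TCP at [154.378, 553.871, 249.999] pointing down, gripper open.
Joint ranges: [-2.91, 2.91], [-0.94, 2.29], [0.18, 2.7], [-1.29, 4.43], [0.17, 2.64], [-3, 3]. Speed limits (rad/s): [2.57, 2.57, 3.14, 3.14, 3.14, 3.14].

## Interface

Orientations are given as a rotation vector (axis times angle).
In Python, from workcell import manip gives the robot as it stands. The module is installed in compiled form; this text tells all that it offers.
- The arm moves only by the tool drive_tool, never from a script. Its argument "motion" is a list of rows, each a list of 2 entries, a list of its own where there are three numbers: the shift along the tool's x, y, z scaled (see below), then the turn, a rotation vector about the tool's x, y, z scaled (see below). In form: [[[tx, ty, tz], [wx, wy, wz]], ...]. A call has 1 to 5 rows; each row is the pose to reach, as a shift and turn from the pose commanded when the call began, along the tool's axes at that moment; what a row does not reach only later rows make up. The controller multiplies each number of a shift by 1000 mm and each number of a turn by 45 degrees. A row lasts 1/10 s, in which the tool goes at most 50 mm and 8.59 degrees, less where a joint would pass 70% of its speed; a pose out of reach is approached as far as the arm can. A call with a number of a shift or a turn outside -1 to 1 is refused whole. A call with a gripper value outside its range is refused whole. "claw" is the opening, from -1 (shut) to 1 (fully open), set as the call begins (left out, the last holds). The fingers move at their own pace and stop on an object; "grip_force" is the grip in N (left out, the last holds). Time passes only in rows, so rows that repeat a pose let the fingers close. It gives the time, the measured TCP pose, the force, the opening and the grip force at its end, in the units of the state.
- manip.observe(): the state, without advancing time (a new reading comes with each control period).
- manip.get_image(name): name is "side" or "top" or "wrist"; returns (picture, depth): 480x640x3 uint8, blue, green, red; 480x640 float32, mm along the optical axis (not along the pixel's ray), 0 where there is no reading.
- manip.camera_model(name): a dict with "mtx" (3x3 intrinsics, pixels), "dist_coeffs" ([k1, k2, p1, p2, k3] as OpenCV has them; the pictures are not rectified), "xyz" and "attitude" of the camera in the world. Camera axes: x right, y down, z forward; pixel columns grow to the right and rows downward; lengths in mm; the calibration is good to about 2 mm. A picture is of the moment at which its call begins: read the wrist's pose just before it. camera_model takes no time and is no camera call; for the wrist camera it gives the pose at the moment of the call.
- manip.close_job(): hands the job in; it is judged then, once.
The state is a dict: "time_s": time; "joints": joint angles; "joint_vel": joint speeds; "joint_torque": joint torques, N m; "tool_pos": TCP position; "tcp_rot": TCP orientation; "wrist_force": force on the tool from outside, world axes, zero at the start; "wrist_torque": the same for the moment, N m; "opening": opening from 0.0 (shut) to 1.0 (fully open); "grip_force": force on a finger pad.
Only numpy, scipy, OpenCV 4.12 (cv2) and the standard library are available. Lean on these libraries where they do the work, as an engineer would, in place of code of your own. Each camera call takes 0.05 s, during which the arm holds its last target. There are 200 camera calls.

## Task

The eggs are boiled: press the orange release button on the side of the egg rack's black grip, pull the telescopic handle up past its first stop to the second one at the top, and let the button spring back out so that the handle locks there, all while the rack still stands in the pot. Then, without pressing the button again, lift the rack of eggs level out of the pot by the grip and finish while holding it still in the gripper, a little above the pot's rim and over the middle of the pot, so that it can drip. Keep all three eggs in their rings, leave the pot standing where it is, and do not disturb the timer, the salt shaker or the wooden spoon.

Things in the scene. Friction and masses are not known exactly. Their poses are not given: they have to be found in the camera images.
- pot: Low open stainless steel pot, 180 mm across the rim, 85 mm high, inside 168 mm across, inner floor 4 mm above its underside, two dark loop handles on its +y and -y sides reaching 117 mm from the axis (66 mm up). Loose, about 1.2 kg. Origin: centre of its underside; z up.
- rack: Round steel egg rack standing loose in the pot on three feet (9 mm play all round; about 0.6 kg with eggs, its weight keeps it down while the handle is drawn out): 148 mm disc, top face 11 mm above the feet, three wire egg rings, upright 18 mm tube in the middle, tube top 106 mm above the feet. Origin: centre, underside of the feet; z up, x and y as the grip's.
- grip (a point): Centre of the black grip on the telescopic rod: 44 mm along its x, 26 along y, 42 high (z up); 132 mm above the rack's feet with the handle in, 202 drawn out. Orange button in the middle of its +y face: closing the gripper along y across the middle presses it in (30.5 mm over grip and button); closing along x (44 mm) holds the grip without touching the button.
- button_face (a point): Centre of the outer face of the orange release button, 14 mm wide (x) and 19 mm high, standing 4.5 mm proud of the grip's +y face when out. Axes as the grip's.
- handle (a joint): How far the telescopic handle is drawn out, m: 0 pushed in and latched (start), 0.035 first stop, 0.070 second stop, hard end 0.072; 1.5 mm latch play at each stop. Slides straight up with about 1.5 N of friction, which keeps it where it is left, and only while the button is pressed; a button let out between stops snaps into the next stop it passes.
- release (a joint): How far the release button is pressed, m: 0 fully out (latch pin in a window at a stop), about 0.002 when let out between stops (pin rests on the tube wall), 0.0045 flush with the grip, which frees the latch, 0.0055 at most. Spring: 2 N to start, 5 N flush; returns by itself.
- timer: Bystander: wind-up kitchen timer, white with a red dial, 66 mm across, 51 mm high, loose. Origin: centre of its underside.
- salt: Bystander: salt shaker with grey top, 44 mm across, 90 mm high, loose. Origin: centre of its underside.
- spoon: Bystander: wooden spoon lying on the worktop, 311 x 44 x 14 mm, long along its x, loose. Origin: centre of its underside.
- egg_a: A brown egg, 43 mm thick, 56 mm high, upright in its wire ring, 45 mm from the rack's axis, loose. Origin: its lowest point.
- egg_b: A brown egg, 43 mm thick, 56 mm high, upright in its wire ring, 45 mm from the rack's axis, loose. Origin: its lowest point.
- egg_c: A brown egg, 43 mm thick, 56 mm high, upright in its wire ring, 45 mm from the rack's axis, loose. Origin: its lowest point.
There are look-alikes about, which are no part of the job. What is shaped like the egg_c but green is not meant.

How it is judged (in metres and radians):
On the way, in this order (a step that is already met when the one before it is completed fails the run):
1. the handle stands locked at its second stop, button out again, while the rack still stands in the pot (value of joint handle above 0.066 m and value of joint release below 0.0015 m and z of rack in the frame of pot below 0.012 m), for 0.2 s.
2. the rack is lifted level out of the pot with the handle locked out (value of joint handle above 0.066 m and value of joint release below 0.0015 m and z of rack in the frame of pot above 0.088 m), for 0.2 s.
At the end, for the whole second after the job is handed in: Gripper holds the rack by its grip (TCP within 40 mm), at rest: feet over 88 mm above the pot's underside, within 40 mm of its axis, tilt under 0.15 rad, not touching the pot; handle over 66 mm out, button pressed under 1.5 mm; eggs in their rings; pot upright within 25 mm of its start (all of step 2 and horizontal distance between rack and pot below 0.04 m and angle between rack's own z axis and vertical below 0.15 rad and linear speed of rack below 0.03 m/s and contact force between the fingers and rack above 2 N and distance between the grasp point and grip below 0.04 m and contact force between rack and pot below 0.1 N and distance of pot from where it was at the start of the episode below 0.025 m and angle between pot's own z axis and vertical below 0.1 rad and distance between each of egg_a, egg_b, egg_c and rack below 0.054 m); the arm keeps its last pose, push and grip.
It fails at once if the rack is lifted before the handle is locked out at the second stop, or with the button pressed in (z of rack in the frame of pot above 0.03 m and (value of joint handle below 0.064 m or value of joint release above 0.003 m)).
It fails at once if an egg leaves its ring (distance between any of egg_a, egg_b, egg_c and rack above 0.06 m).
It fails at once if the rack is tipped (more than 0.3 rad) (angle between rack's own z axis and vertical above 0.3 rad).
It fails at once if the pot is shifted more than 30 mm or tipped (distance of pot from where it was at the start of the episode above 0.03 m or angle between pot's own z axis and vertical above 0.15 rad).
It fails at once if the timer, the salt shaker or the spoon is disturbed (moved more than 20 mm) (distance of any of timer, salt, spoon from where it was at the start of the episode above 0.02 m).
It also fails if it takes over 38 s, if anything falls off the work surface, if the arm or the gripper's body presses on something with over 40 N, if the wrist force passes 120 N, or if a joint passes its speed limit or range.

## Working session

There is one attempt and no reset: what is moved stays moved. The work goes in short steps, Python scripts to look and compute and a tool call to move; the robot and the scene stay as the last step left them, time stands still between calls to the robot, and variables do not carry over. Pictures are saved under pics/ and viewed, at most 10 in all, crops included, and the job is handed in when it is done.

Besides the shell and the picture viewer there is one more tool, called after ">>>" as name(argument=value, ...) on one line, values as JSON. drive_tool: Moves the arm, as the interface text tells. Shifts and turns lie within -1 to 1; 1 stands for 1000 mm of shift or 45 degrees of turn. Its arguments: {"type":"object","properties":{"motion":{"type":"array","items":{"type":"array"}},"claw":{"type":"number"},"grip_force":{"type":"number"}},"required":["motion"]}

```bash
mkdir -p pics; python3 - <<'E'
from workcell import manip
import cv2,numpy as np
s=manip.observe(); print({k:np.round(v,3).tolist() for k,v in s.items()})
for n in ("top","side"):
    im,d=manip.get_image(n); cv2.imwrite(f"pics/{n}0.png",im); np.savez(f"{n}0.npz",im=im,d=d)
    m=manip.camera_model(n); print(n,{k:np.round(v,3).tolist() for k,v in m.items()})
E
```

```text
{'time_s': 0.0, 'joints': [1.089, 0.159, 1.598, -0.0, 1.386, -0.21], 'joint_vel': [0.0, 0.0, -0.002, -0.001, 0.001, -0.001], 'joint_torque': [0.001, -39.601, -33.143, -0.0, 0.008, -0.0], 'tool_pos': [154.12, 553.369, 249.011], 'tcp_rot': [-0.426, -3.112, 0.003], 'wrist_force': [0.324, 0.327, 0.346], 'wrist_torque': [-0.004, -0.015, -0.021], 'grip_force': 0.0, 'opening': 0.998}
top {'mtx': [[504.003, 0.0, 309.516], [0.0, 504.003, 236.324], [0.0, 0.0, 1.0]], 'dist_coeffs': [-0.036, 0.0, 0.0, 0.0, 0.0], 'xyz': [358.313, 15.994, 1087.818], 'attitude': [-2.158, 2.165, -0.126]}
side {'mtx': [[531.909, 0.0, 310.599], [0.0, 531.909, 239.266], [0.0, 0.0, 1.0]], 'dist_coeffs': [-0.149, 0.0, 0.0, 0.0, 0.0], 'xyz': [237.742, -1070.666, 659.114], 'attitude': [-2.012, 0.205, -0.168]}
```

View pics/top0.png

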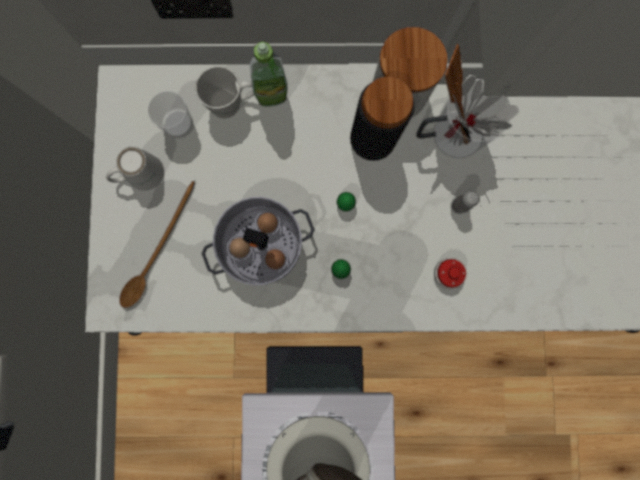

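View pics/side0.png

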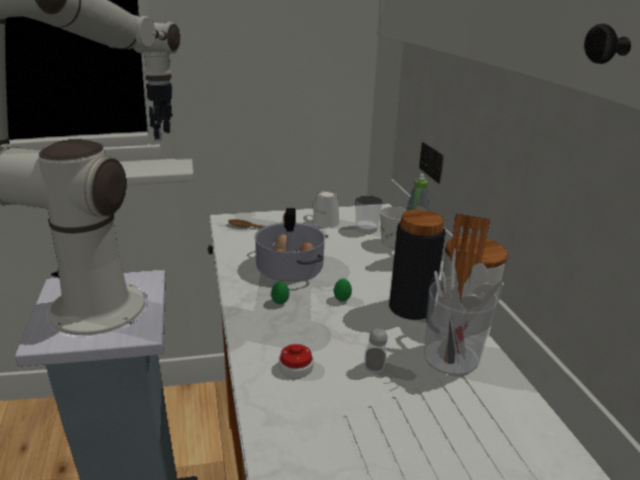

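The top view shows the pot at about (257,241), its loop handles at (214,260) and (303,222), and the black grip at (256,239). The spoon lies at left, the timer at (452,272) and the salt at (465,202). The side view shows the grip at (290,218), standing above the pot rim.

```bash
cat > h.py <<'E'
import numpy as np,cv2
from scipy.spatial.transform import Rotation as R
from workcell import manip
def cloud(n,d,m=None):
    m=m or manip.camera_model(n)
    v,u=np.mgrid[0:480,0:640]
    p=cv2.undistortPoints(np.stack([u,v],-1).reshape(-1,1,2).astype(float),np.array(m["mtx"]),np.array(m["dist_coeffs"])).reshape(480,640,2)
    c=np.dstack([p*d[...,None],d])
    return c@R.from_rotvec(m["attitude"]).as_matrix().T+np.array(m["xyz"])
E
python3 - <<'E'
from h import *
for n in ("top","side"):
    z=np.load(f"{n}0.npz"); im,d=z["im"],z["d"]; P=cloud(n,d)
    np.save(n+"P.npy",P)
    X=P[...,0];Y=P[...,1];Z=P[...,2]
    if n=="top":
        box=(slice(190,290),slice(200,315)); 
        print("table z",np.median(Z[300:320,380:430]))
    else: box=(slice(195,285),slice(240,335))
    dark=(im.max(2)<45)&(d>0)
    q=np.zeros_like(dark);q[box]=True
    g=q&(Z>125)&(Z<180)
    p=P[g]; print(n,"grip pts",len(p),p.min(0),p.max(0),p.mean(0))
    r=cv2.minAreaRect(p[:,:2].astype(np.float32)); print(r)
    rim=q&(Z>72)&(Z<95)&(d>0); p=P[rim]
    c=np.median(p,0); 
    from scipy.optimize import least_squares
    f=least_squares(lambda t:np.hypot(p[:,0]-t[0],p[:,1]-t[1])-87,c[:2],loss="soft_l1",f_scale=2); print("pot",f.x,len(p))
    hsv=cv2.cvtColor(im,cv2.COLOR_BGR2HSV)
    o=q&(hsv[...,0]>4)&(hsv[...,0]<20)&(hsv[...,1]>170)&(Z>105)
    print("orange",P[o].round().tolist()[:10])
z=np.load("top0.npz")["im"][180:300,190:330]; a=cv2.resize(z,None,fx=4,fy=4,interpolation=cv2.INTER_CUBIC)
s=np.load("side0.npz")["im"][195:285,245:335]; b=cv2.resize(s,(230,230),interpolation=cv2.INTER_CUBIC)
o=np.zeros((480,790,3),np.uint8);o[:,:560]=a;o[:230,560:790]=b
cv2.imwrite("pics/crop.png",cv2.convertScaleAbs(o,alpha=1.8))
E
```

```text
table z -1.1615072350451783
top grip pts 371 [449.22129159  94.62572199 125.05526588] [483.90880082 139.59673718 159.78953299] [465.10634736 116.63082366 152.40926579]
((464.8479919433594, 118.32292175292969), (44.01738357543945, 30.34879493713379), 73.1476058959961)
pot [467.76905852 120.97733408] 767
orange [[456.0, 125.0, 147.0], [456.0, 123.0, 151.0], [455.0, 121.0, 153.0], [454.0, 127.0, 145.0], [454.0, 125.0, 147.0], [454.0, 124.0, 145.0], [358.0, 16.0, 1088.0], [454.0, 119.0, 148.0], [454.0, 117.0, 149.0], [452.0, 122.0, 145.0]]
side grip pts 205 [447.74215895  90.04988142 125.24086358] [481.26795375 136.93134455 156.99658303] [462.12400377 105.49288057 144.60469889]
((463.1734313964844, 113.12210083007812), (46.1689567565918, 29.974519729614258), 80.01759338378906)
pot [467.63041803 121.89089676] 801
orange []
```

View pics/crop.png

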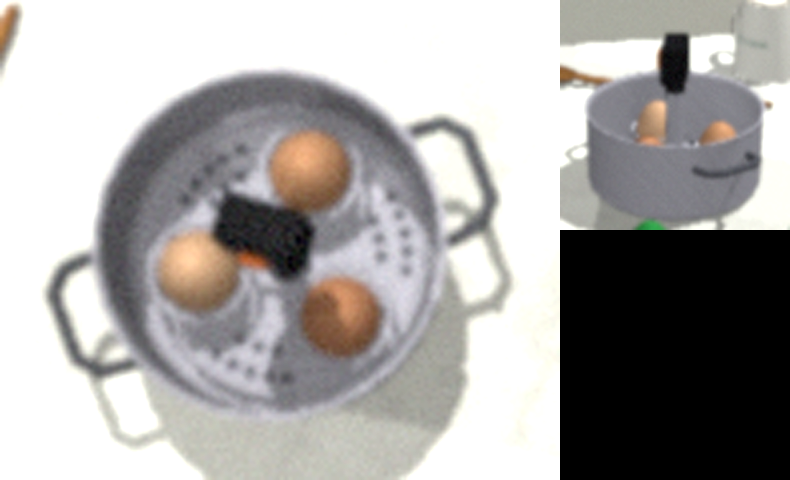

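>>> drive_tool(motion=[[[-0.035, -0.028, -0.01], [0, 0, 0]], [[-0.07, -0.056, -0.02], [0, 0, 0]], [[-0.105, -0.084, -0.03], [0, 0, 0]], [[-0.14, -0.112, -0.04], [0, 0, 0]], [[-0.175, -0.14, -0.05], [0, 0, 0]]], claw=1)

```text
time_s: 0.6
tool_pos: [285.8, 370.4, 300.0]
tcp_rot: [-0.425, -3.112, 0.001]
wrist_force: [1.2, -0.0, 0.1]
opening: 1.0
grip_force: 0.0
```

>>> drive_tool(motion=[[[-0.035, -0.028, 0], [0, 0, 0]], [[-0.07, -0.056, 0], [0, 0, 0]], [[-0.105, -0.084, 0], [0, 0, 0]], [[-0.14, -0.112, 0], [0, 0, 0]], [[-0.175, -0.14, 0], [0, 0, 0]]])

```text
time_s: 1.1
tool_pos: [416.9, 188.5, 299.7]
tcp_rot: [-0.426, -3.112, -0.0]
wrist_force: [1.4, 1.3, 0.7]
opening: 0.998
grip_force: 0.0
```

>>> drive_tool(motion=[[[-0.023, -0.018, 0], [0, 0, 0.15]], [[-0.046, -0.037, 0], [0, 0, 0.33]], [[-0.067, -0.055, 0], [0, 0, 0.51]], [[-0.067, -0.055, 0], [0, 0, 0.69]], [[-0.067, -0.055, 0], [0, 0, 0.87]]])

```text
time_s: 1.6
tool_pos: [466.2, 118.3, 299.4]
tcp_rot: [-1.454, -2.783, 0.001]
wrist_force: [-0.4, 0.2, 0.1]
opening: 1.002
grip_force: 0.0
```

>>> drive_tool(motion=[[[0, 0, 0], [0, 0, 0.18]], [[0, 0, 0], [0, 0, 0.36]], [[0, 0, 0], [0, 0, 0.54]], [[0, 0, 0], [0, 0, 0.72]], [[0, 0, 0], [0, 0, 0.9]]])

```text
time_s: 2.1
tool_pos: [465.8, 119.2, 299.5]
tcp_rot: [-2.326, -2.111, 0.001]
wrist_force: [0.1, -0.1, 0.8]
opening: 1.002
grip_force: 0.0
```

>>> drive_tool(motion=[[[0, 0, 0], [0, 0, 0.13]], [[0, 0, 0], [0, 0, 0.26]], [[0, 0, 0], [0, 0, 0.26]], [[0, 0, 0], [0, 0, 0.26]]])

```text
time_s: 2.5
tool_pos: [466.0, 119.2, 299.7]
tcp_rot: [-2.522, -1.873, 0.001]
wrist_force: [-0.5, 0.4, -0.2]
opening: 0.997
grip_force: 0.0
```

```bash
python3 - <<'E'
from h import *
m=manip.camera_model("wrist"); im,d=manip.get_image("wrist"); cv2.imwrite("pics/wrist1.png",im)
s=manip.observe(); Rt=R.from_rotvec(s["tcp_rot"]).as_matrix(); print(s["time_s"],np.round(s["tool_pos"],1),Rt.round(3).tolist(),np.round(s["joints"],2))
Pw=cloud("wrist",d,m); np.save("wP.npy",Pw); np.save("wim.npy",im)
for n,P in (("wrist",Pw),("top",np.load("topP.npy"))):
    near=(np.hypot(P[...,0]-466,P[...,1]-118)<45)
    for lo in (120,148):
        p=P[near&(P[...,2]>lo)&(P[...,2]<168)]
        if len(p)>5: print(n,lo,len(p),np.median(p,0).round(1),cv2.minAreaRect(p[:,:2].astype(np.float32)))
E
```

```text
2.55 [466.  119.2 299.8] [[0.289, 0.957, -0.0], [0.957, -0.289, 0.0], [-0.0, -0.0, -1.0]] [-0.   -0.12  1.78  0.    1.48  0.29]
wrist 120 1843 [468.4 122.4 155.2] ((465.89813232421875, 118.86608123779297), (43.05708694458008, 30.439693450927734), 72.44664764404297)
wrist 148 1571 [468.3 119.7 155.5] ((468.1000061035156, 118.15280151367188), (43.06951141357422, 25.81050682067871), 72.66585540771484)
top 120 374 [464.6 116.9 154.5] ((464.8479919433594, 118.32292175292969), (44.01738357543945, 30.34879493713379), 73.1476058959961)
top 148 320 [466.4 117.2 154.8] ((466.837158203125, 118.03274536132812), (43.41948318481445, 26.373029708862305), 73.1476058959961)
```

View pics/wrist1.png

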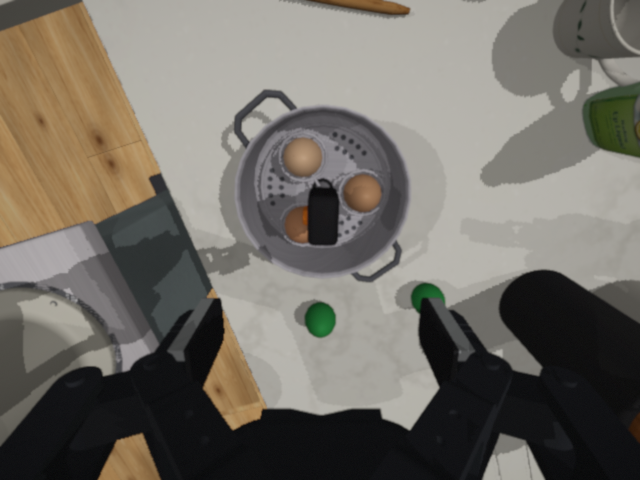

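The wrist view shows the grip lying upright in the picture at (322,215), with its orange button on the left (-tool y, towards the robot) and the fingers clear of it on both sides. Grip centre is about (467.5, 118.1, 135). I'm descending now.

>>> drive_tool(motion=[[[0, 0.002, 0.03], [0, 0, 0]], [[0, 0.002, 0.06], [0, 0, 0]], [[0, 0.002, 0.09], [0, 0, 0]], [[0, 0.002, 0.11], [0, 0, 0]], [[0, 0.002, 0.13], [0, 0, 0]]])

```text
time_s: 3.05
tool_pos: [467.6, 118.7, 168.7]
tcp_rot: [-2.522, -1.872, 0.001]
wrist_force: [1.2, 0.6, -0.1]
opening: 1.0
grip_force: 0.0
```

>>> drive_tool(motion=[[[0, 0, 0.015], [0, 0, 0]], [[0, 0, 0.03], [0, 0, 0]], [[0, 0, 0.035], [0, 0, 0]], [[0, 0, 0.035], [0, 0, 0]]])

```text
time_s: 3.45
tool_pos: [467.5, 118.6, 134.4]
tcp_rot: [-2.523, -1.871, 0.002]
wrist_force: [-0.6, 1.4, 0.4]
opening: 0.999
grip_force: 0.0
```

>>> drive_tool(motion=[[[0, 0, 0], [0, 0, 0]], [[0, 0, 0], [0, 0, 0]], [[0, 0, 0], [0, 0, 0]], [[0, 0, 0], [0, 0, 0]], [[0, 0, 0], [0, 0, 0]]], claw=-1, grip_force=30)

```text
time_s: 3.95
tool_pos: [468.0, 118.8, 135.4]
tcp_rot: [-2.524, -1.87, -0.0]
wrist_force: [-3.1, -0.2, 4.0]
opening: 0.301
grip_force: 33.9
```

>>> drive_tool(motion=[[[0, 0, 0], [0, 0, 0]], [[0, 0, 0], [0, 0, 0]], [[0, 0, 0], [0, 0, 0]]])

```text
time_s: 4.25
tool_pos: [468.1, 118.7, 135.5]
tcp_rot: [-2.524, -1.87, -0.0]
wrist_force: [-3.0, 0.8, 5.2]
opening: 0.3
grip_force: 34.2
```

>>> drive_tool(motion=[[[0, 0, -0.006], [0, 0, 0]], [[0, 0, -0.014], [0, 0, 0]], [[0, 0, -0.022], [0, 0, 0]], [[0, 0, -0.03], [0, 0, 0]], [[0, 0, -0.036], [0, 0, 0]]])

```text
time_s: 4.75
tool_pos: [468.0, 118.6, 171.8]
tcp_rot: [2.524, 1.87, -0.0]
wrist_force: [-0.4, -0.4, -2.8]
opening: 0.3
grip_force: 32.0
```

>>> drive_tool(motion=[[[0, 0, -0.008], [0, 0, 0]], [[0, 0, -0.016], [0, 0, 0]], [[0, 0, -0.023], [0, 0, 0]], [[0, 0, -0.029], [0, 0, 0]], [[0, 0, -0.029], [0, 0, 0]]])

```text
time_s: 5.25
tool_pos: [468.4, 118.5, 201.2]
tcp_rot: [2.523, 1.87, 0.001]
wrist_force: [-1.8, -0.2, 1.6]
opening: 0.3
grip_force: 32.4
```

>>> drive_tool(motion=[[[0, 0, -0.002], [0, 0, 0]], [[0, 0, -0.003], [0, 0, 0]], [[0, 0, -0.003], [0, 0, 0]]])

```text
time_s: 5.55
tool_pos: [468.1, 118.6, 203.0]
tcp_rot: [2.524, 1.87, -0.0]
wrist_force: [-1.7, -0.5, -1.4]
opening: 0.303
grip_force: 31.9
```

```bash
python3 - <<'E'
from h import *
print({k:np.round(v,2).tolist() for k,v in manip.observe().items() if k in("tool_pos","wrist_force","time_s")})
im,d=manip.get_image("side"); cv2.imwrite("pics/side2.png",cv2.resize(im[150:300,220:380],None,fx=3,fy=3,interpolation=cv2.INTER_CUBIC))
E
```

```text
{'time_s': 5.55, 'tool_pos': [468.07, 118.6, 202.97], 'wrist_force': [-1.66, -0.46, -1.36]}
```

View pics/side2.png

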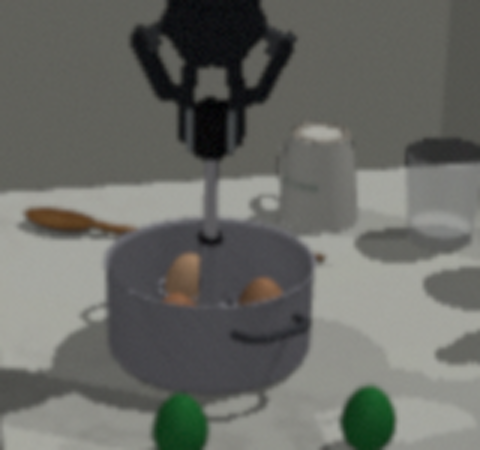

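The rod is drawn out with the rack still standing in the pot. Travel so far is about 67.5 mm, so I'm going to 70.

>>> drive_tool(motion=[[[0, 0, -0.002], [0, 0, 0]], [[0, 0, -0.0025], [0, 0, 0]], [[0, 0, -0.0025], [0, 0, 0]], [[0, 0, -0.0025], [0, 0, 0]]])

```text
time_s: 6.0
tool_pos: [468.1, 118.6, 205.6]
tcp_rot: [2.524, 1.87, -0.0]
wrist_force: [-0.8, -0.1, -1.4]
opening: 0.303
grip_force: 31.9
```

>>> drive_tool(motion=[[[0, 0, 0], [0, 0, 0]], [[0, 0, 0], [0, 0, 0]], [[0, 0, 0], [0, 0, 0]], [[0, 0, 0], [0, 0, 0]], [[0, 0, 0], [0, 0, 0]]], claw=1)

```text
time_s: 6.5
tool_pos: [468.2, 118.7, 205.6]
tcp_rot: [2.524, 1.87, 0.0]
wrist_force: [0.2, -0.6, 0.1]
opening: 0.996
grip_force: 0.0
```

```bash
python3 - <<'E'
from h import *
s=manip.observe();print({k:np.round(v,2).tolist() for k,v in s.items() if k in("tool_pos","wrist_force","time_s","joints","opening")})
for n in ("wrist","side","top"):
    m=manip.camera_model(n); im,d=manip.get_image(n); P=cloud(n,d,m)
    if n=="wrist": cv2.imwrite("pics/wrist3.png",im)
    near=(np.hypot(P[...,0]-467,P[...,1]-118)<30)&(im.max(2)<60)
    p=P[near&(P[...,2]>170)&(P[...,2]<235)]
    if len(p): print(n,len(p),np.percentile(p[:,2],[1,5,25,50,75,95]).round(1)); q=p[p[:,2]>217]; print(cv2.minAreaRect(q[:,:2].astype(np.float32)) if len(q)>4 else 0)
E
```

```text
{'time_s': 6.5, 'joints': [-0.0, -0.04, 1.9, 0.0, 1.29, 0.29], 'tool_pos': [468.17, 118.65, 205.61], 'wrist_force': [0.24, -0.57, 0.13], 'opening': 1.0}
wrist 8801 [191.4 198.  221.3 225.2 226.  226.6]
((468.3168029785156, 118.45387268066406), (43.187782287597656, 25.730600357055664), 72.15862274169922)
side 233 [185.8 189.7 199.  211.8 223.1 226. ]
((464.2821044921875, 113.02609252929688), (44.26666259765625, 24.714906692504883), 70.46458435058594)
```

View pics/wrist3.png

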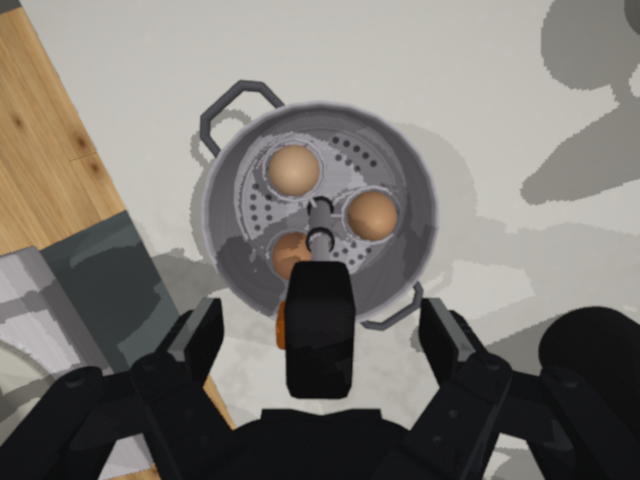

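The wrist view shows the grip drawn out at (320,330) with the orange button proud on its left side at (281,325). I'll measure how far it stands out: 4.5 mm means locked, 2.5 mm means not.

```bash
python3 - <<'E'
from h import *
m=manip.camera_model("wrist"); im,d=manip.get_image("wrist"); P=cloud("wrist",d,m)
h=cv2.cvtColor(im,cv2.COLOR_BGR2HSV)
for Pn,I,c,lo in ((P,im,(468.3,118.45),150),(np.load("wP.npy"),np.load("wim.npy"),(468.1,118.15),105)):
    h=cv2.cvtColor(I,cv2.COLOR_BGR2HSV)
    gy=np.array([-.955,.297])
    y=(Pn[...,:2]-c)@gy; near=np.hypot(Pn[...,0]-c[0],Pn[...,1]-c[1])<30
    o=near&(h[...,0]<20)&(h[...,1]>150)&(Pn[...,2]>lo)
    b=near&(I.max(2)<60)&(Pn[...,2]>lo+25)
    print(o.sum(),np.percentile(y[o],[1,25,50,75,99]).round(1),"grip edges",np.percentile(y[b],[1,99]).round(1),"z",np.percentile(Pn[...,2][o],[5,50,95]).round(1))
E
```

```text
339 [12.4 14.1 15.  15.8 16.6] grip edges [-24.4  24.8] z [202.3 214.2 222.2]
102 [12.8 14.  14.9 16.5 17.5] grip edges [-24.5  24.6] z [136.2 144.2 151.7]
```

```bash
python3 - <<'E'
from h import *
m=manip.camera_model("wrist"); im,d=manip.get_image("wrist")
A=R.from_rotvec(m["attitude"]).as_matrix(); C=np.array(m["xyz"])
gy=np.array([-.955,.297]); gx=np.array([.297,.955])
def xy(u,v,z):
    p=cv2.undistortPoints(np.array([[[u,v]]],float),np.array(m["mtx"]),np.array(m["dist_coeffs"]))[0,0]
    r=A@np.r_[p,1]; return (C+r*(z-C[2])/r[2])[:2]-(468.3,118.45)
h=cv2.cvtColor(im,cv2.COLOR_BGR2HSV); o=(h[...,0]<20)&(h[...,1]>150)
print("cam",C.round(1))
for v in range(296,352,6):
    us=np.where(o[v,268:300])[0]+268
    bl=np.where(im[v,285:370].max(1)<60)[0]+285
    if len(us): print(v,us.min(),us.max(),bl.min(),bl.max(),"btn y",[round(float(xy(us.min()-.5,v,z)@gy),1) for z in (195.5,214.5)],"x",(xy(us.min(),v,214.5)@gx).round(1),"grip top edges",(xy(bl.min()-.5,v,225.5)@gy).round(1),(xy(bl.max()+.5,v,225.5)@gy).round(1))
E
```

```text
cam [492.4 196.2 328.4]
302 282 285 286 354 btn y [16.7, 14.4] x 14.6 grip top edges 11.6 -12.0
308 280 284 285 355 btn y [17.7, 15.2] x 12.1 grip top edges 12.0 -12.4
314 279 284 285 355 btn y [18.2, 15.6] x 9.4 grip top edges 12.1 -12.5
320 278 284 285 354 btn y [18.8, 16.1] x 6.8 grip top edges 12.1 -12.3
326 277 284 285 353 btn y [19.3, 16.6] x 4.1 grip top edges 12.2 -12.0
332 277 285 285 353 btn y [19.5, 16.7] x 1.4 grip top edges 12.3 -12.1
338 278 285 285 353 btn y [19.1, 16.4] x -1.4 grip top edges 12.3 -12.2
344 278 285 286 352 btn y [19.2, 16.5] x -4.2 grip top edges 12.0 -11.9
```

Grip top rose 70.2 mm and the button edge stands about 4.4 mm past the grip's visible edge, so it reads as locked. Next I turn the tool 90° in place, grip along x, and push and tug slightly to check the latch.

>>> drive_tool(motion=[[[0, 0, 0], [0, 0, -0.18]], [[0, 0, 0], [0, 0, -0.36]], [[0, 0, 0], [0, 0, -0.54]], [[0, 0, 0], [0, 0, -0.72]], [[0, 0, 0], [0, 0, -0.9]]])

```text
time_s: 7.25
tool_pos: [468.1, 118.6, 205.5]
tcp_rot: [-1.713, -2.633, -0.0]
wrist_force: [0.3, -0.9, 0.3]
opening: 0.997
grip_force: 0.0
```

>>> drive_tool(motion=[[[0, 0, 0], [0, 0, -0.18]], [[0, 0, 0], [0, 0, -0.36]], [[0, 0, 0], [0, 0, -0.54]], [[0, 0, 0], [0, 0, -0.72]], [[0, 0, 0], [0, 0, -0.9]]])

```text
time_s: 7.75
tool_pos: [468.0, 118.6, 205.5]
tcp_rot: [-0.696, -3.064, 0.0]
wrist_force: [-0.2, -0.7, -0.8]
opening: 0.998
grip_force: 0.0
```

>>> drive_tool(motion=[[[0, 0, 0], [0, 0, -0.1]], [[0, 0, 0], [0, 0, -0.2]], [[0, 0, 0], [0, 0, -0.2]], [[0, 0, 0], [0, 0, -0.2]]])

```text
time_s: 8.15
tool_pos: [468.0, 118.6, 205.5]
tcp_rot: [-0.465, -3.107, 0.0]
wrist_force: [0.5, -0.1, 0.4]
opening: 1.0
grip_force: 0.0
```

>>> drive_tool(motion=[[[0, 0, 0], [0, 0, 0]], [[0, 0, 0], [0, 0, 0]], [[0, 0, 0], [0, 0, 0]], [[0, 0, 0], [0, 0, 0]], [[0, 0, 0], [0, 0, 0]]], claw=-1, grip_force=50)

```text
time_s: 8.65
tool_pos: [468.0, 118.5, 205.5]
tcp_rot: [-0.463, -3.107, 0.0]
wrist_force: [0.2, -1.4, -0.2]
opening: 0.51
grip_force: 55.5
```

>>> drive_tool(motion=[[[0, 0, 0.001], [0, 0, 0]], [[0, 0, 0.002], [0, 0, 0]], [[0, 0, 0.002], [0, 0, 0]], [[0, 0, 0.002], [0, 0, 0]]])

```text
time_s: 9.05
tool_pos: [468.2, 118.5, 203.9]
tcp_rot: [0.462, 3.107, -0.0]
wrist_force: [-1.5, -1.1, 3.4]
opening: 0.508
grip_force: 56.2
```

>>> drive_tool(motion=[[[0, 0, 0.001], [0, 0, 0]], [[0, 0, 0.002], [0, 0, 0]], [[0, 0, 0.002], [0, 0, 0]], [[0, 0, 0.002], [0, 0, 0]]])

```text
time_s: 9.45
tool_pos: [468.5, 118.5, 203.4]
tcp_rot: [0.462, 3.106, -0.0]
wrist_force: [-4.7, -3.0, 12.4]
opening: 0.509
grip_force: 57.2
```

>>> drive_tool(motion=[[[0, 0, -0.002], [0, 0, 0]], [[0, 0, -0.003], [0, 0, 0]], [[0, 0, -0.003], [0, 0, 0]], [[0, 0, -0.003], [0, 0, 0]]])

```text
time_s: 9.85
tool_pos: [468.1, 118.7, 204.2]
tcp_rot: [0.462, 3.107, 0.0]
wrist_force: [0.3, -1.1, 0.5]
opening: 0.508
grip_force: 55.6
```

The latch holds: 12 N builds up within 0.5 mm. Now I lift gently.

>>> drive_tool(motion=[[[0, 0, -0.002], [0, 0, 0]], [[0, 0, -0.005], [0, 0, 0]], [[0, 0, -0.01], [0, 0, 0]], [[0, 0, -0.015], [0, 0, 0]], [[0, 0, -0.02], [0, 0, 0]]])

```text
time_s: 10.35
tool_pos: [467.7, 118.7, 224.5]
tcp_rot: [-0.462, -3.106, 0.0]
wrist_force: [-0.8, 0.6, -5.4]
opening: 0.504
grip_force: 55.0
```

>>> drive_tool(motion=[[[0, 0, -0.008], [0, 0, 0]], [[0, 0, -0.016], [0, 0, 0]], [[0, 0, -0.024], [0, 0, 0]], [[0, 0, -0.032], [0, 0, 0]], [[0, 0, -0.04], [0, 0, 0]]])

```text
time_s: 10.85
tool_pos: [468.1, 118.6, 265.3]
tcp_rot: [0.462, 3.107, 0.0]
wrist_force: [0.7, -0.8, -5.1]
opening: 0.508
grip_force: 55.0
```

>>> drive_tool(motion=[[[0, 0.001, -0.01], [0, 0, 0]], [[0, 0.002, -0.02], [0, 0, 0]], [[0, 0.003, -0.03], [0, 0, 0]], [[0, 0.003, -0.04], [0, 0, 0]], [[0, 0.003, -0.046], [0, 0, 0]]])

```text
time_s: 11.35
tool_pos: [469.3, 121.6, 311.9]
tcp_rot: [0.462, 3.106, 0.0]
wrist_force: [-0.0, -0.3, -6.8]
opening: 0.507
grip_force: 55.0
```

>>> drive_tool(motion=[[[0, 0, -0.003], [0, 0, 0]], [[0, 0, -0.004], [0, 0, 0]], [[0, 0, -0.004], [0, 0, 0]], [[0, 0, -0.004], [0, 0, 0]], [[0, 0, -0.004], [0, 0, 0]]])

```text
time_s: 11.85
tool_pos: [468.7, 121.5, 314.0]
tcp_rot: [-0.462, -3.107, 0.0]
wrist_force: [0.1, -0.3, -5.6]
opening: 0.51
grip_force: 55.0
```

```bash
python3 - <<'E'
from h import *
im,d=manip.get_image("side"); cv2.imwrite("pics/side4.png",cv2.resize(im[120:300,200:400],None,fx=3,fy=3,interpolation=cv2.INTER_CUBIC))
E
```

```text
(no output)
```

View pics/side4.png

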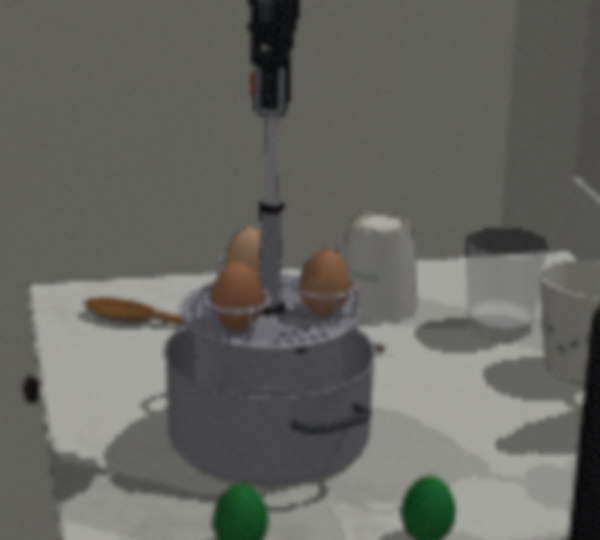

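The side view shows the rack level at (270,305), above the pot rim, with all three eggs in their rings and the button out. Nothing else has moved, so I'm handing it in.

```bash
python3 -c "
from workcell import manip
print(manip.close_job())"
```

```text
the job is handed in; nothing more can be done
None
```

I handed the job in after about 12 s; no verdict came back. At that point the handle was locked at its second stop, and the rack hung level in the gripper about 25 mm above the pot's rim, over its middle, with all three eggs in their rings.

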